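# Square a gilded panel up in the bench fence

## Robot

A 6-joint arm with a two-finger parallel gripper is mounted at the origin on the work surface. World frame = base frame: x ahead of the robot, y to its left, z up, the work surface at z = 0. Lengths are in m, angles in rad, forces in N, time in s.
With the tool pointing down it reaches from about 0.15 to 0.775 m from the base axis. Payload 6.1 kg.
Tool frame: the origin (TCP) lies on the centre line of the jaws, within the pads' length; the fingertips stand 14 mm ahead of it and the grasp point (between the pads) lies 5 mm behind it (env.finger_overhang is the z of the fingertips in the tool frame, in m); z points along the fingers, y is the line along which they close (so a half turn about z gives the same grasp; the last joint's range is limited). The gripper opens to 85 mm and grips with 20 to 120 N. Pads are 22 mm wide; open, the fingers measure 114 mm over their backs; the gripper's body (76 mm by 85 mm) begins 54 mm behind the grasp point. The pads swing forward as they close: fully open they stand 13 mm farther back than shut.
Start: joints at [-1.344, 0.126, -0.04, 1.405, 0, 1.571], TCP at [0.118, -0.512, 0.224] pointing down, gripper open.
Joint ranges: [-2.72, 2.72], [-0.95, 1.95], [-1.27, 1.35], [-1.78, 2.02], [-1.46, 1.47], [-3.14, 3.14]. Speed limits (rad/s): [2.39, 2.39, 3.01, 3.14, 3.14, 3.14].

## Interface

Orientations are given as a 3x3 rotation matrix whose columns are the frame's x, y, z axes.
In Python, from station import env, get_image gives the robot as it stands.
- The arm moves only by the tool drive_tool, never from a script. Its argument "deltas" is a list of rows, each a list of 7 numbers: the turn, a rotation vector about the tool's x, y, z in rad, then the shift along the tool's x, y, z in cm, then the gripper command: -1 is fully open, 1 is shut, values between are in proportion. In form: [[wx, wy, wz, tx, ty, tz, hand], ...]. A call has 1 to 10 rows; each row shifts and turns the commanded pose from where the row before left it, along the tool's axes as they then stand; what a row does not reach is not made up. A row lasts 1/12 s, in which the tool goes at most 41.7 mm and 7.16 degrees, less where a joint would pass 70% of its speed; a pose out of reach is approached as far as the arm can. A call with a gripper value outside its range is refused whole. The fingers move at their own pace and stop on an object; "force" is the grip in N (left out, the last holds). Time passes only in rows, so rows that do not move let the fingers close. It gives the time, the measured TCP pose, the force, the opening and the grip force at its end, in the units of the state.
- env.get_obs(): the state, without advancing time (a new reading comes with each control period).
- get_image(name): name is "side" or "top"; returns a dict with "color" (400x640x3 uint8, red, green, blue), "range_z" (400x640 float32, m along the optical axis (not along the pixel's ray), 0 where there is no reading), "fov_y" (degrees; the focal length in pixels is half the picture's height over the tangent of half this angle, whatever the lens; pixels are square), "cx", "cy" (the principal point, pixels), "distortion" ([k1, k2, p1, p2, k3] as OpenCV has them; the pictures are not rectified), "T" (4x4, takes a point from camera to world coordinates). Camera axes: x right, y up, looking along -z (the intrinsics and any distortion apply to the point x, -y, -z); pixel columns grow to the right and rows downward; lengths in m; the calibration is good to about 2 mm. A picture is of the moment at which its call begins.
- env.job_done(): hands the job in; it is judged then, once.
The state is a dict: "time": time; "joint_pos": joint angles; "joint_vel": joint speeds; "tau": joint torques, N m; "position": TCP position; "tool_rot": TCP orientation; "contact_force": force on the tool from outside, world axes, zero at the start; "torque": the same for the moment, N m; "gripper_width": opening from 0.0 (shut) to 1.0 (fully open); "gripper_force": force on a finger pad.
Only numpy, scipy, OpenCV 4.12 (cv2) and the standard library are available. Lean on these libraries where they do the work, as an engineer would, in place of code of your own. Each camera call takes 0.05 s, during which the arm holds its last target. There are 200 camera calls.

## Task

Push the large gilded panel squarely up against the long aluminium fence, then push the wooden sliding stop along the fence until the panel is snug between it and the fixed end stop, still flat against the fence. Push only: do not grip or lift anything, keep off the gold on top of the panel and off the sliding stop's cork face, and leave the other things on the bench where they are.

Things in the scene. Friction and masses are not known exactly. Their poses are not given: they have to be found in the camera images.
- fence: L-shaped squaring fence screwed to the bench. Origin on the bench at the inner face of the long aluminium fence; x points square into the fence (away from the robot), y along it to the left, z up. Fence: inner face at x = 0, 22 mm thick, 26 mm high, y = -240 to +180 mm. Fixed wooden end stop: face at y = +160 mm, 22 mm thick, 26 mm high, out to x = -103 mm. The panel goes at x < 0, y < 160 mm.
- panel: large loose panel, white sides, gilt top, 100 (x) x 130 (y) x 33 mm, 0.35 kg. Origin: centre of its underside. The slab's sides are 10 to 32 mm above the bench, over two set-in battens (86 x 22 x 10 mm, at y = -40, +40 mm). Its +x long side goes to the fence, its +y short side to the fixed stop; it starts within 0.3 rad of square to the fence. Slides on the bench with 1 to 5 N.
- gilding: the gold on top of the panel, which must not be touched: 82 x 112 mm, 1 mm thick, 32 to 33 mm above the panel's underside, centred, leaving a bare border 9 mm wide. Same frame as the panel.
- panel_far_left (a point): panel's +x, +y corner (50, 65 mm in the panel's frame), 21 mm above its underside; its axes are the panel's
- panel_far_right (a point): panel's +x, -y corner (50, -65 mm in the panel's frame), 21 mm above its underside; its axes are the panel's
- slide_stop (a joint): sliding stop along the fence, m: 0 farthest from the fixed stop, growing towards it, at most 0.21. Its cork face is at y = -0.160 + value in the fence's frame; with the panel home it reads 0.19. Friction about 2 N; it stays where it is left.
- slide_face (a point): centre of the sliding stop's 4 mm thick cork face (not to be touched), 42.5 mm out from the fence and 16 mm above the bench; fence's axes. The stop is a wooden block 75 mm long square to the fence (5 to 80 mm out from it), 30 mm along the fence including the cork, 31 mm high; a steel bridge 37 mm high joins its inner 20 mm to the fence. Push its flat back, 30 mm to the -y side.
- sample: small gilded sample board 60 x 50 x 16 mm, bystander; origin at its underside's centre
- rondel: small round gilded disc, 70 mm across, 16 mm high, bystander; origin at its underside's centre
- bole_jar: glass jar 52 mm across, 60 mm high, bystander; origin at its underside's centre
- brush_cup: white ceramic cup, 70 mm across, 80 mm high, bystander; origin at its underside's centre
- weight: steel block 50 x 35 x 30 mm, bystander; origin at its underside's centre
- burnisher: burnishing tool 190 mm long, 18 mm thick, lying along its x axis (from -100 to +88 mm), bystander; origin on the bench under it
Mind the look-alikes: they are no part of the job. Leave any orange or pink look-alike of the panel alone.

How it is judged:
By the outcome, as a careful person would: the job done as asked, in the order asked, and still so for the second after the job is handed in, with the robot touching nothing.
It also fails if it takes over 45 s, if anything falls off the work surface, if the arm or the gripper's body presses on something with over 40 N, if the wrist force passes 120 N, or if a joint passes its speed limit or range.

## Working session

There is one attempt and no reset: what is moved stays moved. The work goes in short steps, Python scripts to look and compute and a tool call to move; the robot and the scene stay as the last step left them, time stands still between calls to the robot, and variables do not carry over. Pictures are saved under pics/ and viewed, at most 10 in all, crops included, and the job is handed in when it is done.

Besides the shell and the picture viewer there is one more tool, called after "Emit:" in YAML: its name, and indented under it one key for each argument. drive_tool: Moves the arm, as the interface text tells. Its arguments: {"type":"object","properties":{"deltas":{"type":"array","items":{"type":"array","items":{"type":"number"}}},"force":{"type":"number"}},"required":["deltas"]}

```bash
mkdir -p pics; ls
cat > h.py <<'E'
import numpy as np, cv2
from station import env, get_image
def grab(n,tag):
    d=get_image(n); cv2.imwrite(f'pics/{tag}.png',d['color'][:,:,::-1]); np.save(f'{tag}.npy',d,allow_pickle=True); return d
def load(tag): return np.load(f'{tag}.npy',allow_pickle=True).item()
def pix(d,uv,z=None):
    """pixels -> world; on plane z if given, else by range"""
    uv=np.atleast_2d(np.array(uv,float)); f=200/np.tan(np.radians(d['fov_y']/2))
    K=np.array([[f,0,d['cx']],[0,f,d['cy']],[0,0,1]])
    n=cv2.undistortPoints(uv[:,None],K,np.array(d['distortion'],float))[:,0]
    r=np.c_[n[:,0],-n[:,1],-np.ones(len(n))]
    T=np.array(d['T']); R=r@T[:3,:3].T
    if z is None: s=np.array([d['range_z'][int(round(v)),int(round(u))] for u,v in uv])
    else: s=(z-T[2,3])/R[:,2]
    return T[:3,3]+R*s[:,None]
E
python3 - <<'E'
from h import *
for n in('top','side'):
    d=grab(n,n+'0'); print(n,d['T'],d['fov_y'],d['distortion'])
E
```

```text
pics
top [[ 3.54275778e-03  9.81785936e-01 -1.89957431e-01  3.60864083e-01]
 [-9.99613276e-01  8.71633603e-03  2.64069080e-02  4.19639080e-04]
 [ 2.75816637e-02  1.89790417e-01  9.81437135e-01  1.07801978e+00]
 [ 0.00000000e+00  0.00000000e+00  0.00000000e+00  1.00000000e+00]] 52.80685073749687 [0.02904834 0.         0.         0.         0.        ]
side [[-0.72866275  0.5275774  -0.43670663  0.12741801]
 [-0.68484719 -0.55578752  0.47125848  0.46969226]
 [ 0.00590922  0.64246581  0.76629157  0.82951418]
 [ 0.          0.          0.          1.        ]] 54.55799163281426 [0.02115556 0.         0.         0.         0.        ]
```

View pics/top0.png

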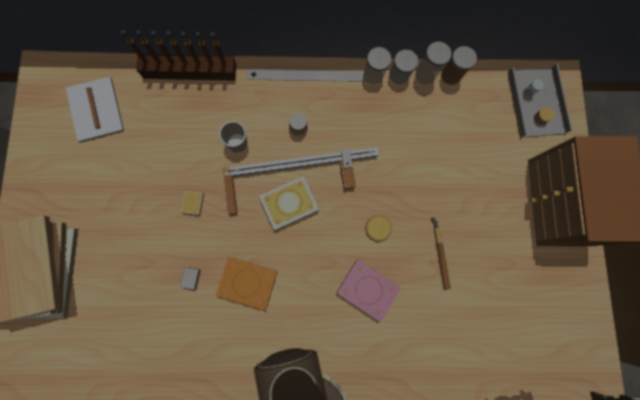

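View pics/side0.png

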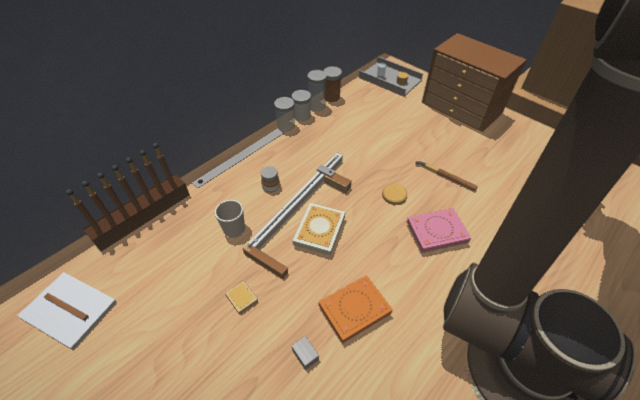

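Top view: gilt panel with white sides at (289,204). The orange (247,283) and pink (369,290) boards are look-alikes, and the sample (193,203) is too small. Only the first is both white-sided and gilt. The fence runs (230,172)–(377,153), the fixed stop is at (231,192) and the sliding stop at (348,172). I'll confirm in an enlarged crop.

Run:
```python
from h import *
d=load('top0'); c=d['color'][130:250,210:400,::-1]
c=cv2.convertScaleAbs(cv2.resize(c,(760,480),interpolation=cv2.INTER_CUBIC),alpha=1.3)
cv2.imwrite('pics/crop0.png',c)
```

```text
(no output)
```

View pics/crop0.png

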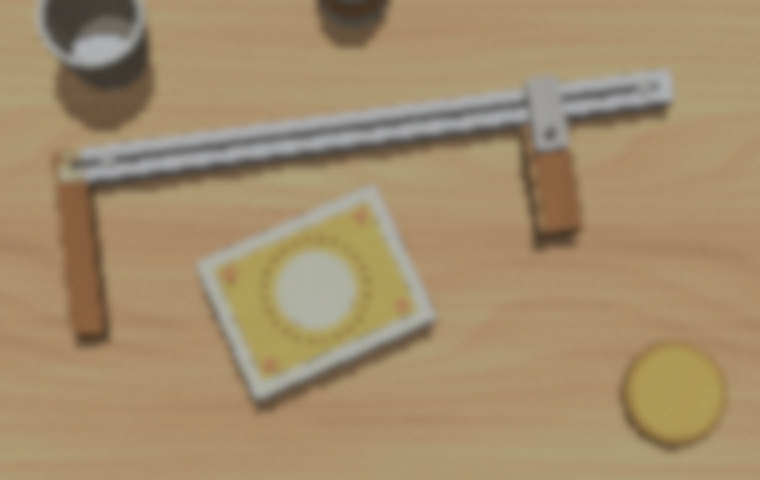

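The crop confirms it: white border, gold centre. Top corners in the crop are at (200,265), (375,188), (433,318) and (258,400).

Run:
```python
from h import *
d=load('top0')
C=lambda a:(np.array(a,float)+.5)/4-.5+[210,130]
P=pix(d,C([(200,265),(375,188),(433,316),(258,398)]),.032)[:,:2]
print('panel FL FR NR NL',P.round(4).tolist(), 'c',P.mean(0).round(4))
print('sides',[np.linalg.norm(P[i]-P[i-1]).round(4) for i in range(4)])
xd=(P[0]+P[1]-P[2]-P[3]); yd=P[0]+P[3]-P[1]-P[2]
print('yaw',np.arctan2(xd[1],xd[0]),np.arctan2(-yd[0],yd[1]))
F=pix(d,C([(92,181),(300,153),(500,125),(668,102)]),.026)[:,:2]; print('fence inner top/bottom?',F.round(4).tolist())
v=F[0]-F[-1]; print('fence yaw',np.arctan2(-v[0],v[1]),np.linalg.norm(v))
print('fixed face', pix(d,C([(90,185),(103,332)]),.026).round(4).tolist())
print('slide wood', pix(d,C([(532,152),(570,150),(580,230),(542,235)]),.031).round(4).tolist())
# side view height map sanity
for t in('top0','side0'):
    d=load(t); vv,uu=np.mgrid[0:400,0:640]
    W=pix(d,np.c_[uu.ravel(),vv.ravel()])
    ok=(d['range_z'].ravel()>0)
    np.save(t+'_W.npy',W)
    m=ok&(abs(W[:,0]-.5)<.15)&(abs(W[:,1]-.05)<.25)
    for lo,hi in((-.01,.01),(.02,.03),(.030,.036)):
        k=m&(W[:,2]>lo)&(W[:,2]<hi); print(t,lo,k.sum(),np.median(W[k,2]))
# slab points in front-face band of the fence from the side view? print the panel top by min area rect
    k=m&(W[:,2]>.026)&(W[:,2]<.042)&(np.linalg.norm(W[:,:2]-P.mean(0),axis=1)<.088)
    r=cv2.minAreaRect((W[k,:2]*1000).astype(np.float32)); print(r,k.sum())
```

```text
panel FL FR NR NL [[0.5561, 0.1187], [0.6093, 0.0042], [0.5234, -0.0347], [0.4688, 0.0787]] c [0.5394 0.0417]
sides [np.float64(0.0961), np.float64(0.1263), np.float64(0.0943), np.float64(0.1258)]
yaw 0.42734178528593053 0.44181053931712433
fence inner top/bottom? [[0.6136, 0.1927], [0.6344, 0.0548], [0.6554, -0.0799], [0.6728, -0.1944]]
fence yaw 0.1517158910347077 0.39169317722827385
fixed face [[0.6108, 0.194, 0.026], [0.5121, 0.1813, 0.026]]
slide wood [[0.6354, -0.101, 0.031], [0.6371, -0.1266, 0.031], [0.5822, -0.1325, 0.031], [0.5786, -0.1071, 0.031]]
top0 -0.01 16062 -0.00012406168221756886
top0 0.02 1350 0.026763372271558006
top0 0.03 2689 0.032674780017713845
((540.76513671875, 42.11909103393555), (100.70606994628906, 129.83444213867188), 24.87755584716797) 1852
side0 -0.01 14768 -0.001329357120073149
side0 0.02 1883 0.026215180899135215
side0 0.03 2066 0.03167760776463713
((537.5498657226562, 44.16477966308594), (100.44212341308594, 133.0647735595703), 25.120473861694336) 1636
```

Run:
```python
from h import *
o=env.get_obs(); print(o['position'].round(4),o['tool_rot'].round(3).tolist(),env.finger_overhang,o['gripper_width'])
yaw=.152; ex=np.array([np.cos(yaw),np.sin(yaw)]); ey=np.array([-ex[1],ex[0]])
for t in('top0','side0'):
    W=np.load(t+'_W.npy'); S=W[:,:2]@ex; U=W[:,:2]@ey; z=W[:,2]
    k=(abs(S-.647)<.025)&(U>-.16)&(U<.07)&(z>.023)&(z<.030)
    print(t,'fence',cv2.minAreaRect((np.c_[S,U][k]*1000).astype(np.float32)),np.percentile(S[k],[2,50,98]).round(4))
    k=(abs(S-.58)<.04)&(abs(U-.111)<.03)&(z>.02)&(z<.030); print('fixed U',np.percentile(U[k],[2,50,98]).round(4),'S',np.percentile(S[k],[2]).round(4))
    k=(abs(S-.58)<.03)&(abs(U+.2)<.04)&(z>.026)&(z<.036); print('slide U',np.percentile(U[k],[2,50,98]).round(4),'S',np.percentile(S[k],[2]).round(4))
g=.445*ex-.055*ey; print('goal',g)
```

```text
[ 0.118  -0.5112  0.2234] [[0.974, 0.225, -0.0], [0.225, -0.974, 0.001], [0.0, -0.001, -1.0]] 0.014 1.0046861489647116
top0 fence ((648.2733154296875, -44.72789764404297), (228.91741943359375, 22.964021682739258), 89.96451568603516) [0.6374 0.6479 0.6587]
fixed U [0.0997 0.1105 0.1213] S [0.541]
slide U [-0.2222 -0.2073 -0.1933] S [0.5581]
side0 fence ((645.15234375, -45.17292022705078), (23.821199417114258, 228.7555389404297), 0.5110167264938354) [0.6346 0.6446 0.656 ]
fixed U [0.103  0.1145 0.1241] S [0.542]
slide U [-0.2192 -0.2046 -0.1898] S [0.5553]
goal [0.4481971  0.01301398]
```

Emit:
drive_tool:
  deltas:
    - [0,0,0.075,0,0,0,-1]
    - [0,0,0,2.0,-2.3,0,-1]
    - [0,0,0,2.0,-2.3,0,-1]
    - [0,0,0,2.0,-2.3,0,-1]
    - [0,0,0,2.0,-2.3,0,-1]
    - [0,0,0,2.0,-2.3,0,-1]
    - [0,0,0,2.0,-2.3,0,-1]
    - [0,0,0,2.0,-2.3,0,-1]
    - [0,0,0,2.0,-2.3,0,-1]
    - [0,0,0,2.0,-2.3,0,-1]

```text
time: 0.93
position: [0.265, -0.2782, 0.2239]
tool_rot: [[0.989, 0.151, -0.0], [0.151, -0.989, 0.0], [-0.0, -0.0, -1.0]]
contact_force: [0.6, -0.7, 0.2]
gripper_width: 1.002
gripper_force: 0.0
```

Emit:
drive_tool:
  deltas:
    - [0,0,0,2.0,-2.3,0,-1]
    - [0,0,0,2.0,-2.3,0,-1]
    - [0,0,0,2.0,-2.3,0,-1]
    - [0,0,0,2.0,-2.3,0,-1]
    - [0,0,0,2.0,-2.3,0,-1]
    - [0,0,0,2.0,-2.3,0,-1]
    - [0,0,0,2.0,-2.3,0,-1]
    - [0,0,0,2.0,-2.3,0,-1]
    - [0,0,0,2.0,-2.3,0,-1]
    - [0,0,0,1.0,-1.2,0,-1]

```text
time: 1.77
position: [0.4205, -0.0321, 0.2236]
tool_rot: [[0.988, 0.153, -0.0], [0.153, -0.988, 0.001], [-0.0, -0.001, -1.0]]
contact_force: [-0.4, 0.1, -0.2]
gripper_width: 1.002
gripper_force: 0.0
```

Emit:
drive_tool:
  deltas:
    - [0,0,0,1.7,-2.0,0,-1]
    - [0,0,0,1.7,-2.0,0,-1]
    - [0,0,0,0,0,3.5,-1]
    - [0,0,0,0,0,3.5,-1]
    - [0,0,0,0,0,3.5,-1]
    - [0,0,0,0,0,3.5,-1]
    - [0,0,0,0,0,3.0,-1]
    - [0,0,0,0,0,2.0,-1]
    - [0,0,0,0,0,0,-1]

```text
time: 2.52
position: [0.4432, 0.0102, 0.0297]
tool_rot: [[0.988, 0.151, -0.008], [0.151, -0.988, -0.0], [-0.008, -0.001, -1.0]]
contact_force: [-0.2, 0.2, -0.3]
gripper_width: 0.997
gripper_force: 0.0
```

Run:
```python
from h import *
d=grab('side','s1'); c=d['color'][130:330,200:440,::-1]
cv2.imwrite('pics/s1c.png',cv2.convertScaleAbs(cv2.resize(c,(720,600),interpolation=cv2.INTER_CUBIC),alpha=1.3))
o=env.get_obs();print(o['position'],o['contact_force'])
```

```text
[0.44474748 0.01016062 0.03216284] [ 0.3314323  -1.1496038   1.46523795]
```

View pics/s1c.png

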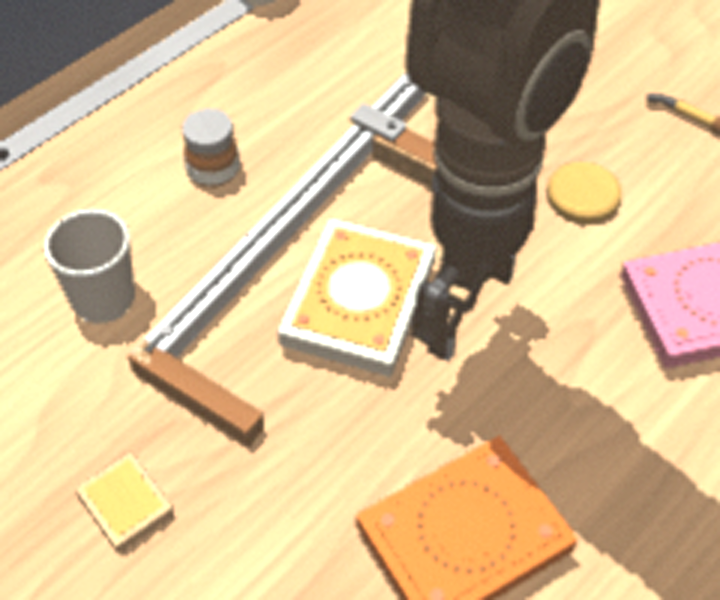

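The left finger, at (440,320) in the crop, sits behind the panel's near side and clear of it. I'll lower it about 1 cm more and push.

Emit:
drive_tool:
  deltas:
    - [0,0,0,0,0,0.5,-1]
    - [0,0,0,0,0,0.5,-1]
    - [0,0,0,0,0,0,-1]
    - [0,0,0,0.6,0,0,-1]
    - [0,0,0,0.6,0,0,-1]
    - [0,0,0,0.6,0,0,-1]
    - [0,0,0,0.6,0,0,-1]
    - [0,0,0,0.6,0,0,-1]
    - [0,0,0,0.6,0,0,-1]
    - [0,0,0,0,0,0,-1]

```text
time: 3.4
position: [0.484, 0.0158, 0.0241]
tool_rot: [[0.988, 0.151, 0.001], [0.151, -0.988, 0.0], [0.001, 0.0, -1.0]]
contact_force: [-0.5, -0.2, -0.0]
gripper_width: 1.001
gripper_force: 0.0
```

Run:
```python
from h import *
d=grab('top','t2'); c=d['color'][130:250,210:400,::-1]
cv2.imwrite('pics/t2c.png',cv2.convertScaleAbs(cv2.resize(c,(760,480),interpolation=cv2.INTER_CUBIC),alpha=1.3))
o=env.get_obs();p=o['position'];print(p,o['contact_force'],p[0]*.98847+p[1]*.1514,-p[0]*.1514+p[1]*.98847)
```

```text
[0.48318152 0.01575479 0.02399643] [ 0.10201405 -0.33350838  0.74931499] 0.47999570992189666 -0.0575805419189165
```

View pics/t2c.png

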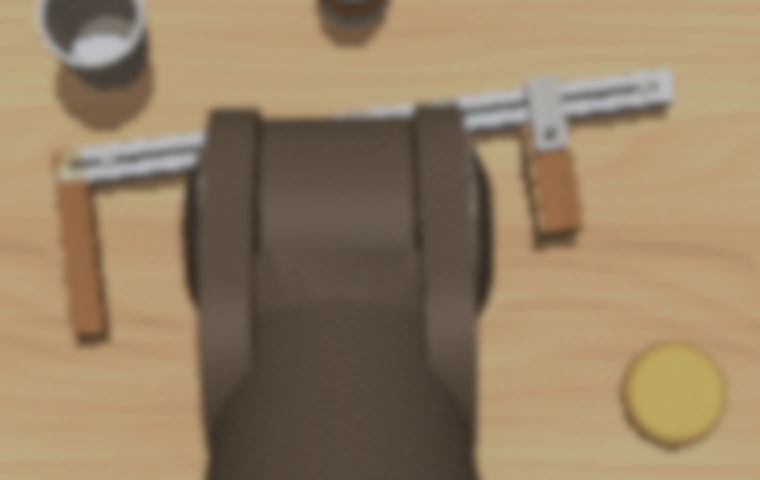

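The top view is blocked by the arm, so I'll check from the side.

Run:
```python
from h import *
d=grab('side','s2'); c=d['color'][180:300,240:390,::-1]
cv2.imwrite('pics/s2c.png',cv2.convertScaleAbs(cv2.resize(c,(750,600),interpolation=cv2.INTER_CUBIC),alpha=1.3))
```

```text
(no output)
```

View pics/s2c.png

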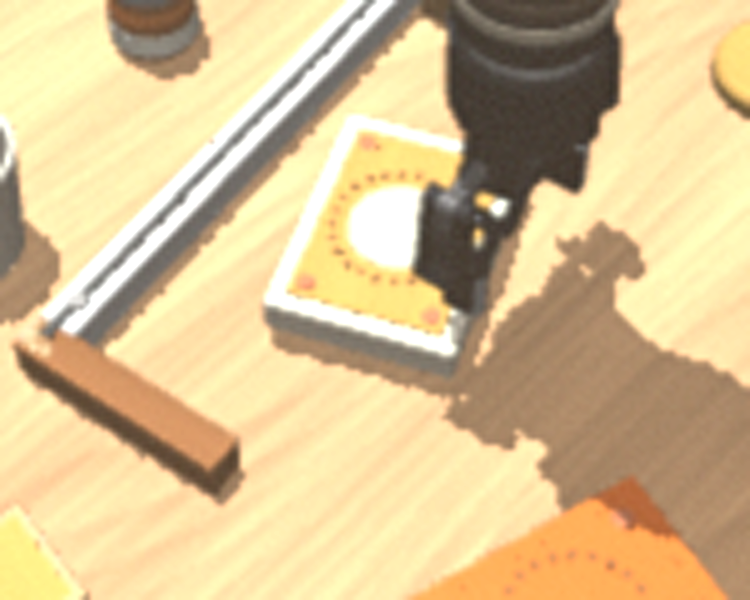

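Run:
```python
from h import *
d=load('s2')
for v in range(214,254,3):
    us=range(322,344,3)
    W=pix(d,[(u,v) for u in us]); s=W@[.98847,.1514,0];t=W@[-.1514,.98847,0]
    print(v,' '.join('%d:%3d,%3d,%3d'%(u,a*1e3,b*1e3,c*1e3) for u,a,b,c in zip(us,s,t,W[:,2])))
```

```text
214 322:551,-70, 32 325:545,-75, 31 328:539,-81, 30 331:495,-26,119 334:479,-13,144 337:473,-17,145 340:468,-20,145 343:469,-36,129
217 322:546,-63, 31 325:489,  7,149 328:485,  2,146 331:480, -3,144 334:475, -7,143 337:472,-14,138 340:468,-22,133 343:465,-30,125
220 322:541,-56, 30 325:486, 12,145 328:480,  8,146 331:474,  6,147 334:474, -6,134 337:509,-78, 30 340:502,-81, 31 343:462,-26,121
223 322:536,-48, 29 325:485, 12,135 328:478, 11,138 331:471, 10,143 334:465,  7,144 337:473,-18,110 340:466,-20,113 343:463,-28,107
226 322:529,-38, 33 325:485, 13,125 328:478, 12,129 331:469, 12,136 334:467,  4,129 337:470,-13,106 340:463,-15,109 343:497,-91, -1
229 322:524,-31, 32 325:484, 15,116 328:476, 14,121 331:468, 14,128 334:467,  2,115 337:468,-10, 99 340:499,-79, -2 343:491,-81,  1
232 322:491, 16,101 325:485, 12,100 328:481,  6, 98 331:468, 13,115 334:470, -2, 95 337:467,-10, 89 340:493,-69,  0 343:487,-75, -1
235 322:514,-16, 31 325:482, 17, 97 328:476, 13, 98 331:468, 14,104 334:469,  0, 87 337:468,-13, 72 340:487,-61,  0 343:482,-67, -3
238 322:508, -9, 31 325:503,-15, 28 328:473, 17, 92 331:467, 15, 94 334:472, -7, 63 337:489,-49,  0 340:483,-55, -2 343:476,-57,  0
241 322:503, -1, 31 325:497, -5, 32 328:491, -9, 32 331:476,  0, 55 334:471, -6, 53 337:483,-40,  1 340:479,-48, -4 343:471,-51, -1
244 322:498,  6, 32 325:493,  0, 30 328:486, -2, 32 331:481, -8, 29 334:485,-30, -1 337:479,-34,  0 340:473,-38,  0 343:467,-43, -2
247 322:493, 12, 31 325:488,  7, 30 328:481,  4, 31 331:475,  0, 30 334:481,-23, -2 337:473,-25,  0 340:467,-30,  0 343:462,-35, -1
250 322:491, 15, 23 325:484, 13, 27 328:477, 11, 30 331:474,  1, 21 334:476,-16, -3 337:469,-18,  0 340:462,-22,  0 343:456,-27,  0
253 322:491, 16, 11 325:484, 13, 14 328:476, 11, 18 331:477, -4, -3 334:471, -8, -2 337:465,-12, -2 340:458,-16, -1 343:452,-21, -2
```

Run:
```python
from h import *
a,b,c=[load(t)['color'].astype(int) for t in('side0','s1','s2')]
m=np.s_[200:256,290:326]
print('diff s0-s1',abs(a-b)[m].mean(),'s0-s2',abs(a-c)[m].mean(), 's1-s2',abs(b-c)[m].mean())
g=load('s2')['color']
for v in range(236,256,2): print(v,[tuple(int(k) for k in g[v,u]) for u in range(326,340,2)])
for t in('side0','s2'):
    d=load(t); vv,uu=np.mgrid[0:400,0:640]
    W=pix(d,np.c_[uu.ravel(),vv.ravel()]); S=W@[.98847,.1514,0];U=W@[-.1514,.98847,0]
    k=(W[:,2]>.026)&(W[:,2]<.036)&(S<.62)&(S>.47)&(abs(U+.035)<.075)
    print(t,k.sum(),cv2.minAreaRect((np.c_[S,U][k]*1000).astype(np.float32)))
```

```text
diff s0-s1 10.17278439153439 s0-s2 12.177083333333334 s1-s2 4.666997354497354
236 [(84, 72, 52), (56, 52, 46), (56, 48, 42), (56, 49, 40), (59, 50, 46), (77, 73, 69), (125, 102, 79)]
238 [(222, 183, 107), (126, 103, 64), (53, 43, 37), (58, 49, 41), (63, 56, 51), (79, 74, 71), (127, 102, 78)]
240 [(220, 178, 104), (161, 130, 79), (58, 49, 40), (52, 45, 38), (63, 55, 49), (82, 75, 71), (131, 107, 81)]
242 [(218, 144, 103), (221, 173, 103), (202, 196, 172), (96, 92, 84), (74, 69, 64), (94, 81, 71), (197, 162, 122)]
244 [(206, 134, 95), (218, 173, 104), (135, 128, 113), (140, 132, 120), (101, 88, 73), (129, 105, 80), (206, 170, 128)]
246 [(205, 175, 120), (186, 164, 125), (169, 167, 152), (110, 105, 94), (120, 99, 77), (137, 110, 84), (173, 139, 106)]
248 [(225, 226, 215), (223, 225, 212), (174, 172, 156), (96, 87, 77), (130, 104, 79), (194, 155, 117), (163, 130, 98)]
250 [(143, 141, 128), (204, 201, 183), (190, 186, 170), (112, 96, 77), (125, 101, 77), (201, 161, 120), (133, 106, 81)]
252 [(98, 92, 82), (101, 94, 85), (92, 85, 76), (123, 98, 77), (138, 111, 84), (154, 123, 93), (124, 99, 76)]
254 [(111, 96, 82), (100, 92, 82), (98, 87, 74), (126, 100, 77), (119, 96, 72), (123, 98, 74), (125, 100, 75)]
side0 1632 ((537.6915283203125, -37.390235900878906), (100.4492416381836, 131.9459686279297), 16.128868103027344)
s2 1191 ((538.0241088867188, -37.219276428222656), (99.82344055175781, 131.63868713378906), 16.210737228393555)
```

Run:
```python
from h import *
d=load('s2')
for uv in((329,240.5),(334,243),(331.5,242)):
    for z in(.02,.03,.035,.04,.045,.05,.055):
        W=pix(d,[uv],z)[0]; print(uv,z,round(W@[.98847,.1514,0],4),round(W@[-.1514,.98847,0],4))
```

```text
(329, 240.5) 0.02 0.4947 -0.0195
(329, 240.5) 0.03 0.491 -0.0138
(329, 240.5) 0.035 0.4891 -0.0109
(329, 240.5) 0.04 0.4873 -0.0081
(329, 240.5) 0.045 0.4855 -0.0052
(329, 240.5) 0.05 0.4836 -0.0023
(329, 240.5) 0.055 0.4818 0.0005
(334, 243) 0.02 0.4802 -0.0204
(334, 243) 0.03 0.4767 -0.0147
(334, 243) 0.035 0.4749 -0.0118
(334, 243) 0.04 0.4732 -0.0089
(334, 243) 0.045 0.4714 -0.0061
(334, 243) 0.05 0.4697 -0.0032
(334, 243) 0.055 0.4679 -0.0003
(331.5, 242) 0.02 0.487 -0.0194
(331.5, 242) 0.03 0.4834 -0.0136
(331.5, 242) 0.035 0.4816 -0.0108
(331.5, 242) 0.04 0.4798 -0.0079
(331.5, 242) 0.045 0.478 -0.005
(331.5, 242) 0.05 0.4762 -0.0022
(331.5, 242) 0.055 0.4744 0.0007
```

The finger is passing over the panel's border without touching it: the panel hasn't moved and there is no force. When open, the tips sit higher than I assumed. I'll lift, back off, then descend carefully while watching the force.

Emit:
drive_tool:
  deltas:
    - [0,0,0,0,0,-1.0,-1]
    - [0,0,0,-1.5,0,0,-1]
    - [0,0,0,-1.5,0,0,-1]
    - [0,0,0,-0.8,0,0,-1]
    - [0,0,0,0,0,1.0,-1]
    - [0,0,0,0,0,0.6,-1]
    - [0,0,0,0,0,0.4,-1]
    - [0,0,0,0,0,0,-1]

```text
time: 4.17
position: [0.4446, 0.0099, 0.0129]
tool_rot: [[0.988, 0.151, -0.002], [0.151, -0.988, 0.0], [-0.002, -0.0, -1.0]]
contact_force: [0.9, 1.3, 0.4]
gripper_width: 1.0
gripper_force: 0.0
```

Run:
```python
from h import *
d=grab('side','s3'); c=d['color'][200:280,290:390,::-1]
cv2.imwrite('pics/s3c.png',cv2.convertScaleAbs(cv2.resize(c,(750,600),interpolation=cv2.INTER_CUBIC),alpha=1.3))
o=env.get_obs();p=o['position'];print(p,o['contact_force'],p[0]*.98847+p[1]*.1514,-p[0]*.1514+p[1]*.98847)
```

```text
[0.44486407 0.00993233 0.01329462] [ 0.45715257 -0.29165401  1.03348904] 0.4412385384028707 -0.057534613525979605
```

View pics/s3c.png

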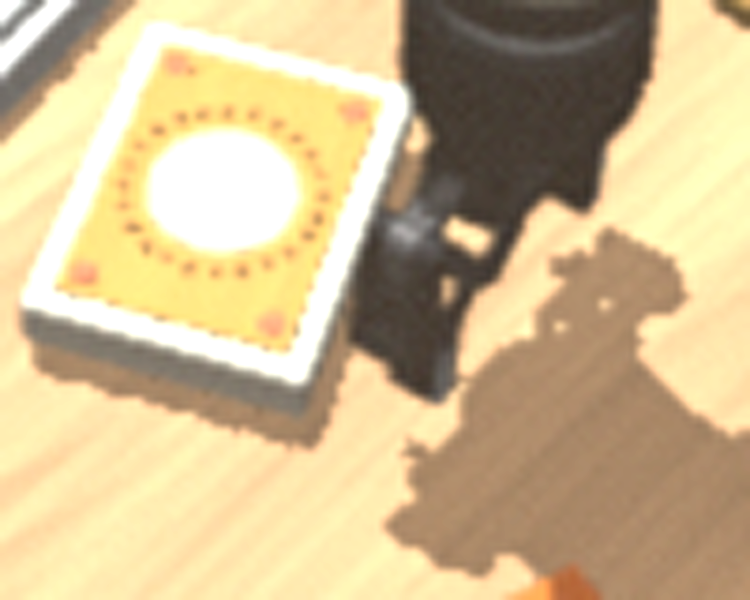

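The finger tip is at crop (360,350) to (435,400), beside the panel and clear of it. I'll get its height from the known s of its corners.

Run:
```python
from h import *
d=load('s3')
for uv in((338,246.7),(348,253.3)):
    for z in(0,.01,.02,.03,.04):
        W=pix(d,[uv],z)[0]; print(uv,z,round(W@[.98847,.1514,0],4),round(W@[-.1514,.98847,0],4))
    print(pix(d,[np.array(uv)-[-1,2]]))
```

```text
(338, 246.7) 0 0.4726 -0.0283
(338, 246.7) 0.01 0.4693 -0.0226
(338, 246.7) 0.02 0.4659 -0.0169
(338, 246.7) 0.03 0.4626 -0.0112
(338, 246.7) 0.04 0.4593 -0.0055
[[0.43823565 0.0814604  0.08478625]]
(348, 253.3) 0 0.4412 -0.0262
(348, 253.3) 0.01 0.4382 -0.0205
(348, 253.3) 0.02 0.4353 -0.0148
(348, 253.3) 0.03 0.4323 -0.0091
(348, 253.3) 0.04 0.4294 -0.0034
[[0.42523776 0.05802968 0.04443735]]
```

Emit:
drive_tool:
  deltas:
    - [0,0,0,0,0,0.4,-1]
    - [0,0,0,0,0,0.4,-1]
    - [0,0,0,0,0,0.2,-1]
    - [0,0,0,0,0,0,-1]

```text
time: 4.55
position: [0.4446, 0.0099, 0.0034]
tool_rot: [[0.988, 0.151, -0.001], [0.151, -0.988, -0.0], [-0.001, -0.0, -1.0]]
contact_force: [-0.1, 0.2, 0.3]
gripper_width: 0.999
gripper_force: 0.0
```

Emit:
drive_tool:
  deltas:
    - [0,0,0,0.6,0,0,-1]
    - [0,0,0,0.6,0,0,-1]
    - [0,0,0,0.6,0,0,-1]
    - [0,0,0,0.6,0,0,-1]
    - [0,0,0,0.6,0,0,-1]
    - [0,0,0,0,0,0,-1]

```text
time: 5.05
position: [0.4756, 0.0147, 0.004]
tool_rot: [[0.988, 0.152, -0.0], [0.152, -0.988, 0.0], [-0.0, -0.0, -1.0]]
contact_force: [0.2, -1.1, 0.6]
gripper_width: 1.0
gripper_force: 0.0
```

Emit:
drive_tool:
  deltas:
    - [0,0,0,0.5,0,0,-1]
    - [0,0,0,0.5,0,0,-1]
    - [0,0,0,0,0,0,-1]

```text
time: 5.3
position: [0.4853, 0.0161, 0.004]
tool_rot: [[0.988, 0.151, 0.0], [0.151, -0.988, 0.0], [0.0, 0.0, -1.0]]
contact_force: [-1.1, 1.0, -0.8]
gripper_width: 1.001
gripper_force: 0.3
```

```bash
cat >> h.py <<'E'
def rep(n,tag):
    d=grab(n,tag); vv,uu=np.mgrid[0:400,0:640]
    W=pix(d,np.c_[uu.ravel(),vv.ravel()]); S=W@[.98847,.1514,0];U=W@[-.1514,.98847,0]
    col=d['color'].reshape(-1,3).astype(int)
    k=(W[:,2]>.027)&(W[:,2]<.037)&(S<.64)&(S>.47)&(U>-.14)&(U<.101)&(col.max(1)>110)
    print(tag,k.sum(),cv2.minAreaRect((np.c_[S,U][k]*1000).astype(np.float32)))
    o=env.get_obs();p=o['position'];print('TCP s,t,z',p[0]*.98847+p[1]*.1514,-p[0]*.1514+p[1]*.98847,p[2],o['contact_force'].round(1))
E
python3 - <<'E'
from h import *
rep('side','s4')
E
```

```text
s4 1244 ((555.13427734375, -10.977447509765625), (186.86349487304688, 168.1192169189453), 89.50994873046875)
TCP s,t,z 0.48208571678950385 -0.057698764168552394 0.004087317201469702 [ 0.1 -0.2 -0.7]
```

```bash
cat >> h.py <<'E'
def rect(tag):
    d=load(tag); vv,uu=np.mgrid[0:400,0:640]
    W=pix(d,np.c_[uu.ravel(),vv.ravel()]); S=W@[.98847,.1514,0];U=W@[-.1514,.98847,0]
    k=(W[:,2]>.027)&(W[:,2]<.037)&(S<.632)&(S>.46)&(U>-.14)&(U<.11)
    m=cv2.morphologyEx(k.reshape(400,640).astype(np.uint8),cv2.MORPH_OPEN,np.ones((3,3)))
    n,l,st,_=cv2.connectedComponentsWithStats(m); i=1+st[1:,4].argmax(); k=(l==i).ravel()
    print(tag,k.sum(),cv2.minAreaRect((np.c_[S,U][k]*1000).astype(np.float32)))
E
python3 - <<'E'
from h import *
for t in('side0','s3','s4'): rect(t)
d=load('s4'); c=d['color'][200:280,270:370,::-1]
cv2.imwrite('pics/s4c.png',cv2.convertScaleAbs(cv2.resize(c,(750,600),interpolation=cv2.INTER_CUBIC),alpha=1.3))
E
```

```text
side0 1593 ((537.6915283203125, -37.390235900878906), (100.4492416381836, 131.9459686279297), 16.128868103027344)
s3 1598 ((538.1343383789062, -37.9932861328125), (99.84300231933594, 133.2667236328125), 16.328628540039062)
s4 1216 ((551.0709228515625, -40.87189483642578), (99.76853942871094, 132.23733520507812), 12.27022933959961)
```

View pics/s4c.png

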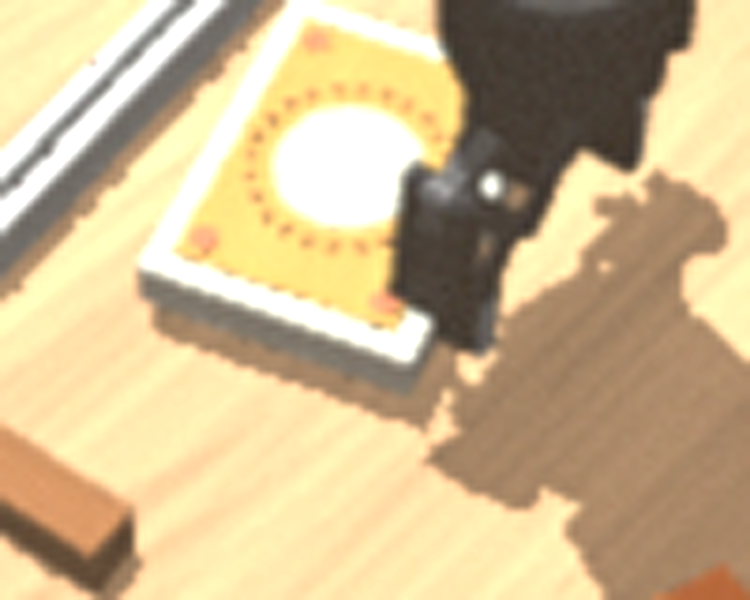

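The finger is now pushing the panel's near side, and the panel is turning towards square. Continuing.

Emit:
drive_tool:
  deltas:
    - [0,0,0,0.5,0,0,-1]
    - [0,0,0,0.5,0,0,-1]
    - [0,0,0,0.5,0,0,-1]
    - [0,0,0,0.5,0,0,-1]
    - [0,0,0,0.5,0,0,-1]
    - [0,0,0,0.3,0,0,-1]
    - [0,0,0,0,0,0,-1]

```text
time: 5.93
position: [0.5134, 0.0203, 0.0042]
tool_rot: [[0.989, 0.151, 0.001], [0.151, -0.989, -0.0], [0.001, 0.0, -1.0]]
contact_force: [0.1, 0.3, 0.2]
gripper_width: 0.995
gripper_force: 0.0
```

Run:
```python
from h import *
rep('side','s5'); rect('s5')
```

```text
s5 1040 ((568.7105712890625, -11.431358337402344), (201.36209106445312, 138.9088134765625), 88.6757583618164)
TCP s,t,z 0.5103200493450063 -0.05781125141323363 0.004221432214476035 [ 0.  -0.2 -0.5]
s5 993 ((574.2638549804688, -49.789329528808594), (100.26961517333984, 130.90541076660156), 4.031459808349609)
```

Emit:
drive_tool:
  deltas:
    - [0,0,0,0.3,0,0,-1]
    - [0,0,0,0.3,0,0,-1]
    - [0,0,0,0.2,0,0,-1]
    - [0,0,0,0.2,0,0,-1]
    - [0,0,0,0.1,0,0,-1]
    - [0,0,0,0,0,0,-1]

```text
time: 6.48
position: [0.5232, 0.0218, 0.0041]
tool_rot: [[0.989, 0.151, -0.0], [0.151, -0.989, -0.0], [-0.0, 0.0, -1.0]]
contact_force: [-2.7, -0.6, 1.4]
gripper_width: 1.005
gripper_force: 1.2
```

Emit:
drive_tool:
  deltas:
    - [0,0,0,0.2,0,0,-1]
    - [0,0,0,0.1,0,0,-1]
    - [0,0,0,0,0,0,-1]

```text
time: 6.73
position: [0.5263, 0.0222, 0.0041]
tool_rot: [[0.989, 0.151, 0.0], [0.151, -0.989, -0.0], [0.0, 0.0, -1.0]]
contact_force: [-1.6, -1.6, 1.0]
gripper_width: 0.998
gripper_force: 1.2
```

Emit:
drive_tool:
  deltas:
    - [0,0,0,0.1,0,0,-1]
    - [0,0,0,0.1,0,0,-1]
    - [0,0,0,0,0,0,-1]

```text
time: 6.98
position: [0.5273, 0.0224, 0.004]
tool_rot: [[0.989, 0.151, -0.001], [0.151, -0.989, -0.0], [-0.001, 0.0, -1.0]]
contact_force: [-5.2, -0.7, 3.6]
gripper_width: 1.001
gripper_force: 2.9
```

Run:
```python
from h import *
rep('side','s6'); rect('s6')
```

```text
s6 940 ((586.6973876953125, -7.999214172363281), (218.04232788085938, 104.97908782958984), 89.9009017944336)
TCP s,t,z 0.5246336935634838 -0.05770587332797595 0.003985323979644562 [-5.9 -0.3  2.2]
s6 872 ((583.539794921875, -52.046958923339844), (97.56100463867188, 130.5939483642578), 0.4697708487510681)
```

Emit:
drive_tool:
  deltas:
    - [0,0,0,0.1,0,0,-1]
    - [0,0,0,0.1,0,0,-1]
    - [0,0,0,0,0,0,-1]

```text
time: 7.28
position: [0.5273, 0.0224, 0.0039]
tool_rot: [[0.989, 0.151, -0.005], [0.151, -0.989, -0.001], [-0.005, 0.0, -1.0]]
contact_force: [-12.0, -2.1, 9.1]
gripper_width: 0.998
gripper_force: 6.2
```

The panel is firm against the fence at 12 N. I'll back off, rise, and go to the back of the sliding stop with the fingers shut.

Emit:
drive_tool:
  deltas:
    - [0,0,0,-1.0,0,0,-1]
    - [0,0,0,-2.0,0,0,-1]
    - [0,0,0,0,0,-3.0,-1]
    - [0,0,0,0,0,-4.0,1]
    - [0,0,0,0,0,-4.0,1]
    - [0,0,0,1.0,3.0,-1.0,1]
    - [0,0,0,1.5,3.5,0,1]
    - [0,0,0,1.5,3.5,0,1]
    - [0,0,0,1.5,3.5,0,1]
    - [0,0,0,1.5,3.5,0,1]

```text
time: 8.12
position: [0.5969, -0.1409, 0.1248]
tool_rot: [[0.988, 0.151, 0.003], [0.151, -0.988, -0.001], [0.003, 0.001, -1.0]]
contact_force: [-0.0, 0.2, 0.2]
gripper_width: 0.007
gripper_force: 0.0
```

Emit:
drive_tool:
  deltas:
    - [0,0,0,1.5,3.5,0,1]
    - [0,0,0,0,0,0,1]
    - [0,0,0,0,0,0,1]

```text
time: 8.37
position: [0.6164, -0.1732, 0.1233]
tool_rot: [[0.989, 0.149, 0.001], [0.149, -0.989, 0.0], [0.001, 0.0, -1.0]]
contact_force: [1.0, -0.5, -0.1]
gripper_width: 0.0
gripper_force: 0.0
```

Run:
```python
from h import *
rep('side','s7'); rect('s7'); grab('top','t7'); rect('t7')
d=load('s7'); c=d['color'][130:290,230:430,::-1]
cv2.imwrite('pics/s7c.png',cv2.convertScaleAbs(cv2.resize(c,(750,600),interpolation=cv2.INTER_CUBIC),alpha=1.3))
```

```text
s7 1517 ((586.0924072265625, -11.859642028808594), (212.29933166503906, 104.7215576171875), 89.2979965209961)
TCP s,t,z 0.5824926313570015 -0.26314554355336317 0.12362242507999871 [-0.4  1.1 -0.3]
s7 1459 ((583.015380859375, -51.80317687988281), (98.03496551513672, 131.34341430664062), 0.44807377457618713)
t7 1629 ((584.591064453125, -54.92974853515625), (94.56260681152344, 130.1171875), 0.15078598260879517)
```

View pics/s7c.png

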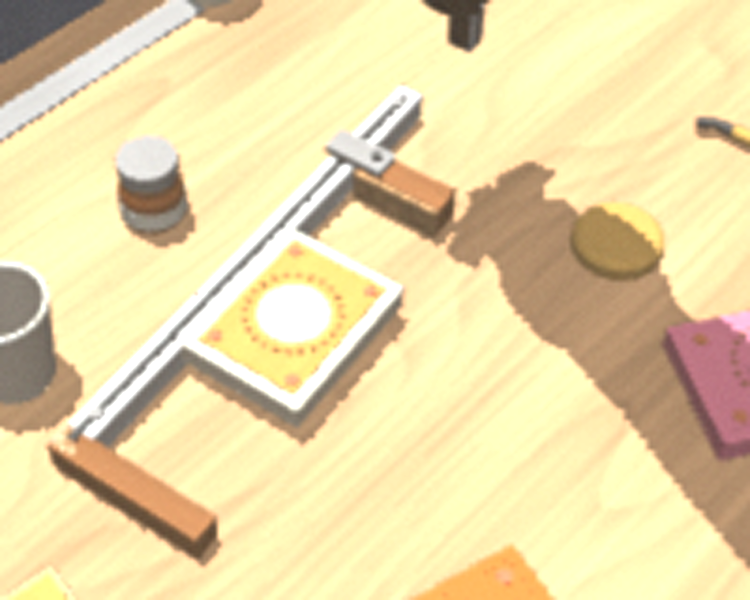

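The panel is flush with the fence. The shut fingertips' bottom is at (353,143); I'll work out how far they reach below the TCP.

Run:
```python
from h import *
d=load('s7')
for z in(.09,.1,.11,.12,.13):
    W=pix(d,[(352.5,142.5)],z)[0]; print(z,round(W@[.98847,.1514,0],4),round(W@[-.1514,.98847,0],4))
```

```text
0.09 0.6022 -0.2966
0.1 0.5967 -0.2866
0.11 0.5912 -0.2766
0.12 0.5857 -0.2665
0.13 0.5803 -0.2565
```

Emit:
drive_tool:
  deltas:
    - [0,0,0,1.0,0,0,1]
    - [0,0,0,0,0,3.0,1]
    - [0,0,0,0,0,3.0,1]
    - [0,0,0,0,0,2.5,1]
    - [0,0,0,0,0,1.5,1]
    - [0,0,0,0,0,0.7,1]
    - [0,0,0,0,0,0,1]

```text
time: 9.05
position: [0.6244, -0.1685, 0.0157]
tool_rot: [[0.988, 0.153, -0.002], [0.153, -0.988, 0.001], [-0.002, -0.001, -1.0]]
contact_force: [-0.6, 0.4, 1.2]
gripper_width: -0.002
gripper_force: 0.0
```

Emit:
drive_tool:
  deltas:
    - [0,0,0,0,-0.5,0,1]
    - [0,0,0,0,-0.5,0,1]
    - [0,0,0,0,-0.5,0,1]
    - [0,0,0,0,-0.5,0,1]
    - [0,0,0,0,-0.7,0,1]
    - [0,0,0,0,-0.7,0,1]
    - [0,0,0,0,-0.7,0,1]
    - [0,0,0,0,-0.7,0,1]
    - [0,0,0,0,-0.7,0,1]
    - [0,0,0,0,0,0,1]

```text
time: 9.88
position: [0.6169, -0.114, 0.0174]
tool_rot: [[0.988, 0.152, 0.0], [0.152, -0.988, 0.001], [0.001, -0.001, -1.0]]
contact_force: [0.3, 1.4, 2.6]
gripper_width: -0.0
gripper_force: 1.6
```

```bash
cat >> h.py <<'E'
def slide(tag):
    d=load(tag); vv,uu=np.mgrid[0:400,0:640]
    W=pix(d,np.c_[uu.ravel(),vv.ravel()]); S=W@[.98847,.1514,0];U=W@[-.1514,.98847,0]; c=d['color'].reshape(-1,3).astype(int)
    k=(W[:,2]>.026)&(W[:,2]<.036)&(S<.61)&(S>.555)&(U>-.25)&(U<.12)
    wood=k&(c[:,0]>1.25*c[:,1])&(c[:,1]>1.3*c[:,2])
    white=k&(c.min(1)>.8*c.max(1))&(c.min(1)>90)
    print(tag,'wood U',np.percentile(U[wood],[3,97]).round(4) if wood.sum() else 0,wood.sum(),'white U',np.percentile(U[white],[3,97]).round(4) if white.sum() else 0)
E
python3 - <<'E'
from h import *
slide('s7'); rep('side','s8'); rect('s8'); slide('s8')
E
```

```text
s7 wood U [-0.2175  0.1156] 224 white U [-0.1154  0.0124]
s8 1507 ((585.742431640625, -39.396827697753906), (104.0887451171875, 194.73486328125), 0.05291462689638138)
TCP s,t,z 0.5925116396533222 -0.2061948655043922 0.017342599396899815 [-0.1  2.   3.1]
s8 1452 ((582.922119140625, -52.33081817626953), (98.0914306640625, 132.02877807617188), 0.25495079159736633)
s8 wood U [-0.1957  0.1176] 208 white U [-0.1156  0.012 ]
```

The slider is moving (back at about -0.197). Continuing.

Emit:
drive_tool:
  deltas:
    - [0,0,0,0,-0.6,0,1]
    - [0,0,0,0,-0.6,0,1]
    - [0,0,0,0,-0.6,0,1]
    - [0,0,0,0,-0.6,0,1]
    - [0,0,0,0,-0.6,0,1]
    - [0,0,0,0,-0.6,0,1]
    - [0,0,0,0,-0.4,0,1]
    - [0,0,0,0,-0.3,0,1]
    - [0,0,0,0,-0.3,0,1]
    - [0,0,0,0,-0.3,0,1]

```text
time: 10.77
position: [0.6097, -0.0669, 0.0173]
tool_rot: [[0.989, 0.151, 0.001], [0.151, -0.989, -0.0], [0.0, 0.0, -1.0]]
contact_force: [1.6, -2.4, 4.7]
gripper_width: 0.002
gripper_force: 3.0
```

Emit:
drive_tool:
  deltas:
    - [0,0,0,0,-0.3,0,1]
    - [0,0,0,0,-0.4,0,1]
    - [0,0,0,0,-0.4,0,1]
    - [0,0,0,0,-0.4,0,1]
    - [0,0,0,0,-0.4,0,1]
    - [0,0,0,0,-0.4,0,1]
    - [0,0,0,0,-0.4,0,1]
    - [0,0,0,0,-0.4,0,1]
    - [0,0,0,0,-0.4,0,1]
    - [0,0,0,0,0,0,1]

```text
time: 11.6
position: [0.6045, -0.0326, 0.0173]
tool_rot: [[0.989, 0.151, 0.001], [0.151, -0.989, -0.001], [0.0, 0.001, -1.0]]
contact_force: [1.8, -2.8, 6.1]
gripper_width: -0.0
gripper_force: 3.4
```

Run:
```python
from h import *
rep('side','s9'); rect('s9'); slide('s9')
```

```text
s9 1729 ((586.9346313476562, -16.680076599121094), (224.4687042236328, 105.51021575927734), 89.82281494140625)
TCP s,t,z 0.5925905855855687 -0.1237560263600401 0.017340248983726 [ 1.5 -1.5  4.4]
s9 1725 ((583.1683959960938, -36.4036865234375), (97.230712890625, 163.57179260253906), 0.3472231328487396)
s9 wood U [-0.1129  0.1151] 228 white U [-0.0837  0.0438]
```

Emit:
drive_tool:
  deltas:
    - [0,0,0,0,-0.5,0,1]
    - [0,0,0,0,-0.5,0,1]
    - [0,0,0,0,-0.5,0,1]
    - [0,0,0,0,-0.5,0,1]
    - [0,0,0,0,-0.5,0,1]
    - [0,0,0,0,-0.5,0,1]
    - [0,0,0,0,-0.5,0,1]
    - [0,0,0,0,-0.5,0,1]
    - [0,0,0,0,-0.4,0,1]
    - [0,0,0,0,0,0,1]

```text
time: 12.48
position: [0.5978, 0.0112, 0.0173]
tool_rot: [[0.988, 0.151, 0.001], [0.151, -0.988, -0.0], [0.001, 0.0, -1.0]]
contact_force: [2.2, -2.0, 5.3]
gripper_width: -0.005
gripper_force: 3.1
```

Run:
```python
from h import *
rep('side','s10'); slide('s10')
```

```text
s10 1841 ((586.528564453125, -0.7884445190429688), (105.22235107421875, 180.96641540527344), 0.5918617844581604)
TCP s,t,z 0.5926207604677215 -0.07940802019749252 0.01730868060318954 [ 2.  -1.8  4.9]
s10 wood U [-0.0687  0.1137] 242 white U [-0.0395  0.088 ]
```

Around 10 mm is left, so small steps now.

Emit:
drive_tool:
  deltas:
    - [0,0,0,0,-0.2,0,1]
    - [0,0,0,0,-0.2,0,1]
    - [0,0,0,0,-0.2,0,1]
    - [0,0,0,0,-0.2,0,1]
    - [0,0,0,0,-0.1,0,1]
    - [0,0,0,0,0,0,1]

```text
time: 13.03
position: [0.5966, 0.0194, 0.0173]
tool_rot: [[0.989, 0.151, 0.001], [0.151, -0.989, -0.001], [0.001, 0.001, -1.0]]
contact_force: [1.2, -3.7, 4.6]
gripper_width: -0.002
gripper_force: 3.8
```

Emit:
drive_tool:
  deltas:
    - [0,0,0,0,-0.1,0,1]
    - [0,0,0,0,-0.1,0,1]
    - [0,0,0,0,0,0,1]

```text
time: 13.28
position: [0.5963, 0.0213, 0.0173]
tool_rot: [[0.989, 0.151, 0.001], [0.151, -0.989, -0.001], [0.001, 0.001, -1.0]]
contact_force: [1.7, -4.8, 5.2]
gripper_width: -0.003
gripper_force: 3.9
```

Emit:
drive_tool:
  deltas:
    - [0,0,0,0,-0.1,0,1]
    - [0,0,0,0,-0.1,0,1]
    - [0,0,0,0,0,0,1]

```text
time: 13.53
position: [0.596, 0.0232, 0.0173]
tool_rot: [[0.989, 0.151, 0.001], [0.151, -0.989, -0.001], [0.001, 0.001, -1.0]]
contact_force: [2.1, -4.3, 4.5]
gripper_width: 0.004
gripper_force: 3.9
```

Emit:
drive_tool:
  deltas:
    - [0,0,0,0,-0.1,0,1]
    - [0,0,0,0,-0.1,0,1]
    - [0,0,0,0,0,0,1]

```text
time: 13.78
position: [0.5957, 0.0249, 0.0173]
tool_rot: [[0.989, 0.151, 0.001], [0.151, -0.989, -0.002], [0.001, 0.002, -1.0]]
contact_force: [1.7, -5.3, 5.4]
gripper_width: -0.003
gripper_force: 4.4
```

Run:
```python
from h import *
rep('side','s11'); slide('s11')
```

```text
s11 1852 ((586.7166748046875, 11.653884887695312), (105.36736297607422, 178.56436157226562), 0.06996171176433563)
TCP s,t,z 0.5926462381318317 -0.0656200469257622 0.017323738943442104 [ 2.3 -5.7  5. ]
s11 wood U [-0.0552  0.1115] 250 white U [-0.0258  0.1012]
```

Emit:
drive_tool:
  deltas:
    - [0,0,0,0,-0.1,0,1]
    - [0,0,0,0,0,0,1]

```text
time: 14.0
position: [0.5957, 0.0249, 0.0173]
tool_rot: [[0.989, 0.15, 0.001], [0.15, -0.989, -0.004], [0.001, 0.004, -1.0]]
contact_force: [2.1, -8.6, 5.8]
gripper_width: -0.002
gripper_force: 5.5
```

Emit:
drive_tool:
  deltas:
    - [0,0,0,0,-0.1,0,1]
    - [0,0,0,0,0,0,1]

```text
time: 14.17
position: [0.5957, 0.025, 0.0173]
tool_rot: [[0.989, 0.149, 0.001], [0.149, -0.989, -0.006], [0.0, 0.006, -1.0]]
contact_force: [2.8, -11.6, 4.8]
gripper_width: 0.001
gripper_force: 7.1
```

The stop is hard home: the force rises with no motion. I'll back off, lift, move clear and check.

Emit:
drive_tool:
  deltas:
    - [0,0,0,0,0.5,0,1]
    - [0,0,0,0,2.0,0,1]
    - [0,0,0,0,2.0,0,1]
    - [0,0,0,0,0,-3.0,1]
    - [0,0,0,0,0,-4.0,1]
    - [0,0,0,0,3.0,-2.0,1]
    - [0,0,0,0,3.5,-2.0,1]
    - [0,0,0,0,3.5,0,1]
    - [0,0,0,0,3.5,0,1]
    - [0,0,0,0,3.5,0,1]

```text
time: 15.0
position: [0.627, -0.1854, 0.1265]
tool_rot: [[0.988, 0.152, -0.001], [0.152, -0.988, 0.002], [-0.001, -0.002, -1.0]]
contact_force: [0.5, 1.0, -0.3]
gripper_width: 0.003
gripper_force: 0.0
```

Emit:
drive_tool:
  deltas:
    - [0,0,0,0,2.0,0,1]
    - [0,0,0,0,0,0,1]
    - [0,0,0,0,0,0,1]

```text
time: 15.25
position: [0.6296, -0.2048, 0.1254]
tool_rot: [[0.989, 0.149, -0.003], [0.149, -0.989, 0.002], [-0.002, -0.003, -1.0]]
contact_force: [-0.0, -0.1, 0.8]
gripper_width: 0.003
gripper_force: 0.0
```

Run:
```python
from h import *
rep('side','s12'); slide('s12'); grab('top','t12'); slide('t12')
a=load('t12')['color'][140:230,215:335,::-1]; b=load('s12')['color'][180:290,230:380,::-1]
f=lambda c:cv2.convertScaleAbs(cv2.resize(c,(400,300),interpolation=cv2.INTER_CUBIC),alpha=1.3)
cv2.imwrite('pics/fin.png',np.hstack([f(a),f(b)]))
```

```text
s12 1965 ((586.5704956054688, -16.18138885498047), (104.69992065429688, 235.24212646484375), 0.5251797437667847)
TCP s,t,z 0.5915496522186482 -0.29686570671592544 0.12576477152650758 [0.9 0.5 0.4]
s12 wood U [-0.0979  0.1162] 266 white U [-0.0263  0.1016]
t12 wood U [-0.1002  0.118 ] 259 white U [-0.028  0.099]
```

View pics/fin.png

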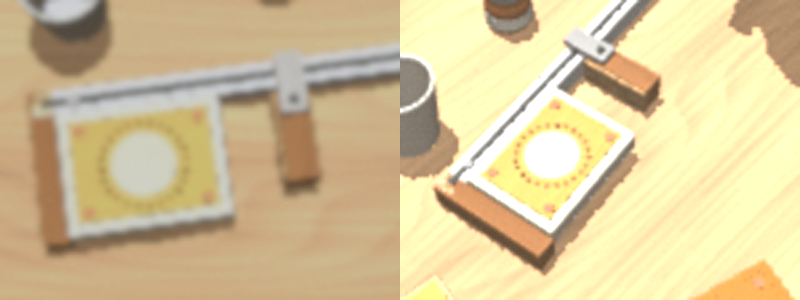

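The views show the panel home and flush, but the slider was dragged back about 42 mm when I retreated: its wood back is now at t≈-0.100. The shut fingertip was evidently resting on the block's top, since I saw a steady +5 N in z. So the tips stand about 14 mm higher than I assumed. I'll redo this push with the tool properly low against the back.

Emit:
drive_tool:
  deltas:
    - [0,0,0,0,-3.5,0,1]
    - [0,0,0,0,-3.5,0,1]
    - [0,0,0,0,-3.5,0,1]
    - [0,0,0,0,-3.0,0,1]
    - [0,0,0,0,-1.7,0,1]
    - [0,0,0,0,0,0,1]
    - [0,0,0,0,0,3.5,1]
    - [0,0,0,0,0,3.5,1]
    - [0,0,0,0,0,2.5,1]
    - [0,0,0,0,0,0,1]

```text
time: 16.18
position: [0.6033, -0.0532, 0.0264]
tool_rot: [[0.988, 0.152, -0.009], [0.152, -0.988, 0.001], [-0.009, -0.002, -1.0]]
contact_force: [-0.9, -0.2, 0.0]
gripper_width: -0.001
gripper_force: 0.0
```

Emit:
drive_tool:
  deltas:
    - [0,0,0,0,0,1.5,1]
    - [0,0,0,0,0,1.0,1]
    - [0,0,0,0,0,0.5,1]
    - [0,0,0,0,0,0,1]

```text
time: 16.52
position: [0.6071, -0.0542, 0.0018]
tool_rot: [[0.988, 0.151, -0.001], [0.151, -0.988, 0.0], [-0.001, -0.0, -1.0]]
contact_force: [-0.8, -0.5, -0.6]
gripper_width: -0.001
gripper_force: 0.0
```

Run:
```python
from h import *
rep('side','s13'); slide('s13')
d=load('s13'); c=d['color'][140:230,300:420,::-1]
cv2.imwrite('pics/s13c.png',cv2.convertScaleAbs(cv2.resize(c,(800,600),interpolation=cv2.INTER_CUBIC),alpha=1.3))
```

```text
s13 1931 ((586.941162109375, -13.602951049804688), (228.92562866210938, 105.54936218261719), 89.99784851074219)
TCP s,t,z 0.5923265978810045 -0.14560209052149564 0.0025000253630039805 [-0.5 -0.  -0.2]
s13 wood U [-0.0986  0.1158] 247 white U [-0.0255  0.1015]
```

Emit:
drive_tool:
  deltas:
    - [0,0,0,0,0,0.4,1]
    - [0,0,0,0,-0.5,0,1]
    - [0,0,0,0,-0.5,0,1]
    - [0,0,0,0,-0.5,0,1]
    - [0,0,0,0,-0.5,0,1]
    - [0,0,0,0,-0.5,0,1]
    - [0,0,0,0,-0.5,0,1]
    - [0,0,0,0,-0.5,0,1]
    - [0,0,0,0,-0.5,0,1]
    - [0,0,0,0,0,0,1]

```text
time: 17.4
position: [0.6014, -0.0138, -0.0018]
tool_rot: [[0.988, 0.152, 0.0], [0.152, -0.988, 0.0], [0.0, -0.0, -1.0]]
contact_force: [0.3, 0.4, -0.8]
gripper_width: -0.002
gripper_force: 0.0
```

Run:
```python
from h import *
rep('side','s14'); slide('s14')
```

```text
s14 1850 ((586.5526733398438, 6.3414306640625), (104.3172836303711, 190.10662841796875), 0.6994873881340027)
TCP s,t,z 0.5923694959845606 -0.10492017549772246 -0.0018549766033977497 [ 0.6 -0.1  0.4]
s14 wood U [-0.0866  0.1156] 228 white U [-0.0261  0.1014]
```

It's a true side push now: fz is about 0 and the finger stands fully behind the back. About 31 mm to go.

Emit:
drive_tool:
  deltas:
    - [0,0,0,0,-0.5,0,1]
    - [0,0,0,0,-0.5,0,1]
    - [0,0,0,0,-0.5,0,1]
    - [0,0,0,0,-0.4,0,1]
    - [0,0,0,0,-0.4,0,1]
    - [0,0,0,0,-0.2,0,1]
    - [0,0,0,0,-0.2,0,1]
    - [0,0,0,0,0,0,1]

```text
time: 18.12
position: [0.5973, 0.0125, -0.0019]
tool_rot: [[0.988, 0.152, -0.0], [0.152, -0.988, 0.001], [-0.0, -0.001, -1.0]]
contact_force: [0.0, 0.3, 0.6]
gripper_width: -0.0
gripper_force: 0.0
```

Emit:
drive_tool:
  deltas:
    - [0,0,0,0,-0.1,0,1]
    - [0,0,0,0,-0.1,0,1]
    - [0,0,0,0,0,0,1]

```text
time: 18.37
position: [0.5971, 0.014, -0.0019]
tool_rot: [[0.989, 0.151, -0.0], [0.151, -0.989, 0.0], [-0.0, -0.0, -1.0]]
contact_force: [0.9, -1.9, 0.5]
gripper_width: -0.002
gripper_force: 0.6
```

Emit:
drive_tool:
  deltas:
    - [0,0,0,0,-0.1,0,1]
    - [0,0,0,0,-0.1,0,1]
    - [0,0,0,0,0,0,1]

```text
time: 18.62
position: [0.5968, 0.016, -0.0019]
tool_rot: [[0.989, 0.151, 0.0], [0.151, -0.989, 0.0], [0.0, -0.0, -1.0]]
contact_force: [0.3, -2.1, 0.1]
gripper_width: 0.002
gripper_force: 0.8
```

Emit:
drive_tool:
  deltas:
    - [0,0,0,0,-0.1,0,1]
    - [0,0,0,0,-0.1,0,1]
    - [0,0,0,0,0,0,1]

```text
time: 18.87
position: [0.5965, 0.0176, -0.0019]
tool_rot: [[0.989, 0.151, 0.0], [0.151, -0.989, -0.001], [-0.0, 0.001, -1.0]]
contact_force: [1.1, -3.4, -1.3]
gripper_width: 0.004
gripper_force: 2.0
```

Run:
```python
from h import *
rep('side','s15'); slide('s15')
```

```text
s15 1820 ((586.8384399414062, 21.761009216308594), (158.313720703125, 106.11612701416016), 89.96941375732422)
TCP s,t,z 0.5923335234086222 -0.07292476363289932 -0.001885727131738072 [ 1.1 -4.3 -0.4]
s15 wood U [-0.0549  0.1129] 230 white U [-0.0249  0.1017]
```

Force is starting to rise and the wood is at -0.055, the home reading. Pressing once more.

Emit:
drive_tool:
  deltas:
    - [0,0,0,0,-0.1,0,1]
    - [0,0,0,0,-0.1,0,1]
    - [0,0,0,0,-0.1,0,1]
    - [0,0,0,0,0,0,1]

```text
time: 19.25
position: [0.5965, 0.0177, -0.0018]
tool_rot: [[0.989, 0.149, 0.001], [0.149, -0.989, -0.007], [-0.0, 0.007, -1.0]]
contact_force: [1.8, -14.7, -0.4]
gripper_width: -0.0
gripper_force: 7.3
```

Hard home at 14.7 N. Backing off.

Emit:
drive_tool:
  deltas:
    - [0,0,0,0,0.5,0,1]
    - [0,0,0,0,1.0,0,1]
    - [0,0,0,0,2.0,0,1]
    - [0,0,0,0,2.0,0,1]
    - [0,0,0,0,0,-3.0,1]
    - [0,0,0,0,0,-4.0,1]
    - [0,0,0,0,3.0,-3.0,1]
    - [0,0,0,0,3.5,-2.0,1]
    - [0,0,0,0,3.5,0,1]
    - [0,0,0,0,3.5,0,1]

```text
time: 20.08
position: [0.6259, -0.1676, 0.12]
tool_rot: [[0.988, 0.153, 0.004], [0.153, -0.988, 0.0], [0.004, 0.0, -1.0]]
contact_force: [-0.0, -0.4, -0.6]
gripper_width: 0.002
gripper_force: 0.0
```

Emit:
drive_tool:
  deltas:
    - [0,0,0,0,3.0,0,1]
    - [0,0,0,0,0,0,1]
    - [0,0,0,0,0,0,1]

```text
time: 20.33
position: [0.629, -0.1974, 0.117]
tool_rot: [[0.989, 0.149, -0.001], [0.149, -0.989, 0.002], [-0.0, -0.002, -1.0]]
contact_force: [1.0, 0.3, -0.6]
gripper_width: -0.003
gripper_force: 0.0
```

Run:
```python
from h import *
rep('side','s16'); slide('s16'); grab('top','t16'); slide('t16')
# edges of panel's far/near/left/right top border: fit lines in top view colour via white mask
for t in('s16','t16','s7','t7'):
    d=load(t); vv,uu=np.mgrid[0:400,0:640]
    W=pix(d,np.c_[uu.ravel(),vv.ravel()]); S=W@[.98847,.1514,0];U=W@[-.1514,.98847,0]; c=d['color'].reshape(-1,3).astype(int)
    k=(W[:,2]>.027)&(W[:,2]<.037)&(S>.52)&(S<.632)
    lo=-.02 if '16' in t else -.11
    e=[(u,S[k&(abs(U-u)<.004)].min()) for u in np.arange(lo,lo+.11,.008)]
    print(t,'near edge slope',np.polyfit(*zip(*e),1).round(4))
a,b=load('top0')['color'].astype(int),load('t16')['color'].astype(int)
m=(abs(a-b).max(2)>40).astype(np.uint8); n,l,st,_=cv2.connectedComponentsWithStats(cv2.morphologyEx(m,cv2.MORPH_OPEN,np.ones((3,3))))
print(st[1:].tolist())
```

```text
s16 1967 ((587.0626831054688, -16.634597778320312), (104.54049682617188, 236.8912353515625), 1.263739824295044)
TCP s,t,z 0.5918979091808222 -0.2891381646568219 0.11706594071037144 [ 0.1 -0.3  0.6]
s16 wood U [-0.056   0.1149] 244 white U [-0.0258  0.1018]
t16 wood U [-0.0576  0.1177] 264 white U [-0.0281  0.0989]
s16 near edge slope [-0.0024  0.5349]
t16 near edge slope [0.0037 0.5375]
s7 near edge slope [-0.0079  0.5341]
t7 near edge slope [-0.0015  0.5377]
[[429, 32, 12, 10, 82], [421, 35, 7, 19, 64], [446, 39, 4, 4, 14], [451, 41, 6, 6, 27], [428, 43, 22, 20, 341], [455, 48, 21, 18, 310], [319, 53, 178, 347, 29767], [449, 62, 4, 4, 15], [443, 74, 7, 9, 39], [340, 164, 15, 29, 344], [283, 167, 9, 5, 41], [231, 168, 51, 44, 498], [248, 180, 20, 19, 272], [286, 181, 7, 5, 26], [280, 190, 4, 6, 22], [285, 193, 10, 8, 74], [267, 202, 12, 4, 41], [282, 205, 4, 4, 15], [265, 208, 4, 3, 12], [273, 211, 45, 22, 211], [173, 325, 116, 75, 5144], [300, 348, 16, 8, 78], [495, 390, 38, 10, 209], [590, 391, 43, 9, 238]]
```

The stop stays home, the panel is square, and its near edge is unchanged (0.5375 against 0.5377 when first seated). Handing in.

```bash
python3 -c "
from station import env
print(env.job_done())"
```

```text
the job is handed in; nothing more can be done
None
```

The job is handed in at about 20 s, with no verdict returned: the panel is flat against the fence and snug between the two stops by my measurements. Three flaws: on the first approach a finger passed over the panel's border near the gold, with no contact seen. The first slider push rode on top of the wooden block, and the retreat dragged the block back about 42 mm, so I pushed it home again from its back.

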